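Clamp a lid grip in the bench vise

ROBOT

A 6-joint arm with a two-finger parallel gripper is mounted at the origin on the work surface. World frame = base frame: x ahead of the robot, y to its left, z up, the work surface at z = 0. Lengths are in m, angles in degrees, forces in N, time in s.
With the tool pointing down it reaches from about 0.25 to 0.725 m from the base axis. Payload 9.7 kg.
Tool frame: the origin (TCP) lies midway between the tips of the shut fingers; the grasp point (between the pads) lies 19 mm behind it; z points along the fingers, y is the line along which they close (so a half turn about z gives the same grasp; the last joint's range is limited). The gripper opens to 85 mm and grips with 20 to 120 N. Pads are 22 mm wide; open, the fingers measure 114 mm over their backs; the gripper's body (76 mm by 85 mm) begins 54 mm behind the grasp point. The pads swing forward as they close: fully open they stand 13 mm farther back than shut.
Start: joints at [-77.063, 4.979, 10.078, 95.1, 0, 90], TCP at [0.123, -0.536, 0.231] pointing down, gripper open.
Joint ranges: [-179.16, 179.16], [-48.56, 103.87], [-65.8, 70.77], [-126.05, 130.52], [-82.76, 87.17], [-180, 180]. Speed limits (degrees/s): [127.2, 127.2, 147.25, 180, 180, 180].

INTERFACE

Orientations are given as [roll, pitch, yaw] about the fixed x, y, z axes, in that order (R = Rz(yaw) Ry(pitch) Rx(roll)).
In Python, from workcell import readout, imaging, bot, spotter gives the robot as it stands.
- The arm moves only by the shell command python3 -m jog 'ROWS' [FORCE]. ROWS is JSON, a list of rows, each an object with "rotation": the turn, a rotation vector about the world's x, y, z in degrees, a list of three; "translation": the shift along the world's x, y, z in mm, a list of three; "grip": the finger opening in mm, from 0 to 85.4. In form: [{"rotation": [wx, wy, wz], "translation": [dx, dy, dz], "grip": grip}, ...]. A call has 1 to 20 rows; each row is the pose to reach, as a shift and turn from the pose commanded when the call began; what a row does not reach only later rows make up. A row lasts 1/10 s, in which the tool goes at most 50 mm and 8.59 degrees, less where a joint would pass 70% of its speed; a pose out of reach is approached as far as the arm can. A call with a gripper value outside its range is refused whole. The fingers move at their own pace and stop on an object; FORCE is the grip in N (left out, the last holds). Time passes only in rows, so rows that repeat a pose let the fingers close. It gives the time, the measured TCP pose, the force, the opening and the grip force at its end, in the units of the state.
- readout.get_obs(): the state, without advancing time (a new reading comes with each control period).
- imaging.camera(name): name is "side" or "top"; returns (picture, depth): 480x640x3 uint8, red, green, blue; 480x640 float32, m along the optical axis (not along the pixel's ray), 0 where there is no reading.
- imaging.camera_info(name): a dict with "vertical_fov" (degrees; the focal length in pixels is half the picture's height over the tangent of half this angle, whatever the lens; pixels are square), "cx", "cy" (the principal point, pixels), "k1" (the pictures are not rectified: a ray, as slopes to the right and down, at radius r is drawn at 1 + k1 r^2 times it, then the intrinsics apply), "extrinsics" (4x4, takes a point from camera to world coordinates). Camera axes: x right, y down, z forward; pixel columns grow to the right and rows downward; lengths in m; the calibration is good to about 2 mm. A picture is of the moment at which its call begins. camera_info takes no time and is no camera call.
- bot.job_done(): hands the job in; it is judged then, once.
Trained networks look in the newest picture that a camera, given by its name, has taken for a name from the list of things; names that differ only in an ending like _2 or _b are one class to them, and where a whole thing is asked for, a point or a joint stands for the part that bears it (a point fixed in the world has none). Each returns a list of dicts, best first, with "confidence" (0 to 1); they miss things now and then, are a little off and sometimes report something else, mostly with a low value. They report only what shows in the picture. A call takes as long as a camera call. They do not tell look-alikes from the thing itself.
- spotter.spot_in(camera, target): "box" ([centre column, centre row, width, height] in pixels, round what is visible of it).
- spotter.mark_of(camera, target): "uv" ([column, row] in pixels: a listed point, or the origin of a listed thing).
The state is a dict: "time": time; "q": joint angles; "qd": joint speeds; "joint_efforts": joint torques, N m; "ee_pos": TCP position; "tcp_rot": TCP orientation; "wrist_force": force on the tool from outside, world axes, zero at the start; "torque": the same for the moment, N m; "opening": finger opening in m; "grasp_force": force on a finger pad.
Only numpy, scipy, OpenCV 4.12 (cv2) and the standard library are available. Lean on these libraries where they do the work, as an engineer would, in place of code of your own. Each camera call takes 0.05 s, during which the arm holds its last target. There are 200 camera calls.

TASK

Stand the stepped wooden lid grip, ridge up, flat on the vise bed between the open jaws with its long side along the jaws, and let go of it. Then crank the handle clockwise (seen from the handle's end) until the sliding jaw grips the wood firmly and the crank has become clearly stiff, but do not crush the wood, and let go of the handle. Leave the offcut, the tub, the spare lid and the jar alone.

Things in the scene. Friction and masses are not known exactly. Their poses are not given: they have to be found in the camera images.
- vise: Dark steel vise on a wooden riser (200 x 150 x 50 mm), all fixed. Origin: centre of the riser's underside, on the table. +x runs along the screw from the crank to the fixed jaw, z up. Seen in this frame: bed top at z 85 mm, 100 mm wide in y; jaw tops z 119 mm; fixed jaw's face at x +22 mm; end plate x -76 to -60 mm, up to z 132 mm; screw and crank axis along x at y 0, z 105 mm
- light_bar (a point): Middle of the underside of the aluminium LED light bar fixed over the crank (in the vise frame x -90, z 212 mm): 48 (x) x 190 (y) x 18 mm high, on two upright brackets at vise y +-86, x -68 mm. It keeps the gripper from coming at the crank knob straight from above: lean the tool so that its body is on the vise's -x side
- moving_jaw: The sliding jaw, 24 x 100 x 34 mm high. Origin: on its clamping face (which looks to the vise's +x), middle of the width, at bed height. It slides only along the vise's x, driven by the crank, 12 mm per turn, through disc springs behind it (40 N per mm); at crank 0 the face is at x -34 mm of the vise (jaws 56 mm apart)
- crank (a joint): Crank angle, rad, 0 with the arm up; grows clockwise seen from the crank's end (looking along the vise's +x), closing the jaws 12 mm per turn. At angle a the knob is at vise y = -50 sin(a), z = 105 + 50 cos(a) mm. Idle turning takes about 4 N at the knob; with the wood pinched the push grows by about 3 N per further rad, 4 N being 100 N of clamping. The screw stays where it is left
- knob_mid (a point): Middle of the black knob on the crank, where to pinch it: a free-spinning round handle, diameter 20 mm (23 mm at its outer lip), length 58 mm, parallel to the vise's x, pointing to -x from the crank arm, 50 mm from the crank's axis. The point lies at vise x -124 mm; the knob spans vise x -151 to -93 mm, the crank arm x -92 to -84 mm
- lid_grip: The wooden grip bar of a tub lid, plain light wood, a stepped block about 0.12 kg: base 34 (x) x 90 (y) x 34 mm (z), on it a centred ridge 18 (x) x 80 (y) x 28 mm, 62 mm high in all. Origin: centre of the underside; y along its length, z up through the ridge. It goes into the vise with its y along the vise's y (either way round)
- offcut: Bystander: plain wooden block without a ridge, 34 x 70 x 26 mm, origin at the centre of its underside
- tub: Bystander: round dark lacquered tub with a red-brown lid, 136 mm across, 122 mm high, origin at the centre of its underside
- spare_lid: Bystander: red-brown round lid with a bar across, 136 mm across, 24 mm high, origin at the centre of its underside
- glue_jar: Bystander: small jar, 60 mm across, 75 mm high, origin at the centre of its underside
Mind the look-alikes: they are no part of the job. What is shaped like the lid_grip but orange is not meant.

How it is judged (in metres and radians):
On the way, in this order (a step that is already met when the one before it is completed fails the run):
1. the lid grip stands on the vise bed between the jaws, ridge up, let go, not yet clamped (z of lid_grip in the frame of vise between 0.081 and 0.089 m and x of lid_grip in the frame of vise below 0.01 m and x of lid_grip in the frame of moving_jaw above 0.012 m and y of lid_grip in the frame of vise between -0.03 and 0.03 m and angle between lid_grip's own z axis and vertical below 0.12 rad and angle between the y axis of lid_grip and the y axis of vise, either way round below 0.4 rad and contact force between the fingers and lid_grip below 0.2 N and contact force between moving_jaw and lid_grip below 10 N), for 0.2 s.
2. the sliding jaw clamps the lid grip with more than 30 N (contact force between moving_jaw and lid_grip above 30 N), for 0.2 s.
At the end, for the whole second after the job is handed in: The lid grip stands ridge up on the vise bed (within 5 mm of touching it, upright and square to the jaws within 0.1 rad, its middle within 30 mm of the middle of the jaws' width), at rest, held by the sliding jaw with more than 30 N, the crank still and let go (contact force between moving_jaw and lid_grip above 30 N and z of lid_grip in the frame of vise between 0.081 and 0.09 m and y of lid_grip in the frame of vise between -0.03 and 0.03 m and angle between lid_grip's own z axis and vertical below 0.1 rad and angle between the y axis of lid_grip and the y axis of vise, either way round below 0.1 rad and linear speed of lid_grip below 0.01 m/s and velocity of joint crank between -0.1 and 0.1 rad/s).
It fails at once if the wood is crushed: more than 300 N from the sliding jaw (contact force between moving_jaw and lid_grip above 300 N).
It fails at once if a bystander is moved by more than 25 mm (distance of any of offcut, tub, spare_lid, glue_jar from where it was at the start of the episode above 0.025 m).
It also fails if it takes over 72 s, if anything falls off the work surface, if the arm or the gripper's body presses on something with over 40 N, if the wrist force passes 120 N, or if a joint passes its speed limit or range.

## Working session

There is one attempt and no reset: what is moved stays moved. The work goes in short steps, Python scripts to look and compute and a shell command to move; the robot and the scene stay as the last step left them, time stands still between calls to the robot, and variables do not carry over. Pictures are saved under pics/ and viewed, at most 10 in all, crops included, and the job is handed in when it is done.

```bash
ls; mkdir -p pics
python3 - <<'E'
from workcell import readout, imaging, bot, spotter
import cv2,numpy as np
o=readout.get_obs();print(o)
for n in("side","top"):
    p,d=imaging.camera(n);cv2.imwrite(f"pics/{n}0.png",p[:,:,::-1]);np.save(f"pics/{n}0.npy",d)
    print(n,imaging.camera_info(n))
    for t in("vise","knob_mid","lid_grip","moving_jaw","light_bar","offcut"):
        print(t,spotter.mark_of(n,t)[:3])
E
```

```text
pics
{'time': 0.0, 'q': array([-7.70633129e+01,  5.01232189e+00,  1.00340406e+01,  9.51001561e+01,
       -2.87734725e-03,  8.99986506e+01]), 'qd': array([ 0.01224104, -0.03586028,  0.03304294, -0.00242732,  0.00391585,
       -0.06097091]), 'joint_efforts': array([ 1.93387139e-03, -5.20400441e+01,  4.64797926e+01,  1.66661519e-02,
        1.80669863e-04, -3.25037286e-05]), 'ee_pos': array([ 0.12306428, -0.53581419,  0.23056765]), 'tcp_rot': array([-1.79921563e+02,  2.87549731e-03,  1.29380404e+01]), 'wrist_force': array([-0.80264223,  0.48544705, -0.75770922]), 'torque': array([ 0.0013185 , -0.01087201,  0.04467547]), 'grasp_force': 0.0, 'opening': 0.08529039745517944}
side {'vertical_fov': 48.77065448533091, 'cx': 328.6767795432755, 'cy': 244.29797817544681, 'k1': -0.12731856362692487, 'extrinsics': array([[-0.65660618, -0.38875356,  0.64632731, -0.29840145],
       [-0.75423046,  0.33595941, -0.56415219,  0.78134702],
       [ 0.00217643, -0.85790556, -0.5138028 ,  0.88089735],
       [ 0.        ,  0.        ,  0.        ,  1.        ]])}
vise [{'uv': [338.7, 297.2], 'confidence'
[... 539 characters left out ...]
90632,  0.39094699],
       [-0.99996972,  0.00532207,  0.00567732, -0.00254152],
       [-0.00631135, -0.12787661, -0.99177   ,  1.60300413],
       [ 0.        ,  0.        ,  0.        ,  1.        ]])}
vise [{'uv': [313.0, 254.7], 'confidence': 0.63}, {'uv': [301.6, 253.2], 'confidence': 0.4}]
knob_mid [{'uv': [271.5, 280.4], 'confidence': 0.61}]
lid_grip [{'uv': [481.1, 261.2], 'confidence': 0.93}, {'uv': [462.6, 326.3], 'confidence': 0.79}, {'uv': [458.0, 192.8], 'confidence': 0.74}]
moving_jaw [{'uv': [301.8, 257.2], 'confidence': 0.89}]
light_bar [{'uv': [279.3, 254.6], 'confidence': 0.8}, {'uv': [314.1, 250.9], 'confidence': 0.46}]
offcut [{'uv': [417.9, 299.7], 'confidence': 0.87}]
```

View pics/top0.png

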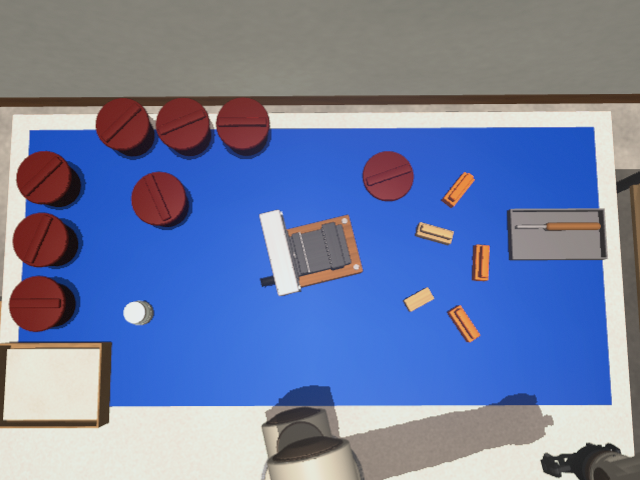

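View pics/side0.png

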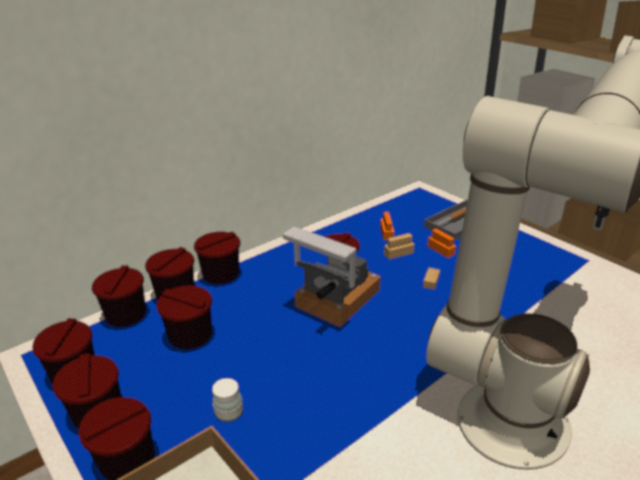

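Top view: candidates are plain light wood stepped (434,233), orange ones (459,189), (482,262), (464,323), and the ridgeless light offcut (419,299). I choose (434,233). The vise is at about (313,252), with the crank knob at (267,281) on the world's +y side.

```bash
cat > h.py <<'E'
from workcell import readout, imaging, bot, spotter
import cv2,numpy as np
def K(n):
    c=imaging.camera_info(n);f=240/np.tan(np.radians(c["vertical_fov"]/2))
    return np.array([[f,0,c["cx"]],[0,f,c["cy"]],[0,0,1]]),np.array([c["k1"],0,0,0]),np.array(c["extrinsics"])
def cloud(n,d):
    k,D,E=K(n);v,u=np.mgrid[0:480,0:640]
    s=cv2.undistortPoints(np.stack([u.ravel(),v.ravel()],1).astype(np.float64)[:,None],k,D)[:,0]
    P=np.c_[s,np.ones(len(s))]*d.reshape(-1,1)
    return (P@E[:3,:3].T+E[:3,3]).reshape(480,640,3)
def proj(n,X):
    k,D,E=K(n);X=np.atleast_2d(X);W=np.linalg.inv(E)
    return cv2.projectPoints((X@W[:3,:3].T+W[:3,3])[:,None].astype(float),np.zeros(3),np.zeros(3),k,D)[0][:,0]
E
python3 - <<'E'
from h import *
p=cv2.imread("pics/top0.png");C=cloud("top",np.load("pics/top0.npy"))
def rect(m,name):
    q=C[m][:,:2].astype(np.float32);r=cv2.minAreaRect(q*1000);print(name,len(q),np.round(r[0],1),np.round(r[1],1),round(r[2],1),"z",np.round(np.percentile(C[m][:,2],[5,50,95]),4))
v,u=np.mgrid[0:480,0:640];Z=C[...,2]
g=(abs(u-434)<28)&(abs(v-233)<25)
print("table z",np.median(Z[200:220,520-120:420]))
rect(g&(Z>.012),"grip all");rect(g&(Z>.05),"ridge")
w=(abs(u-312)<60)&(abs(v-252)<55)
rect(w&(Z>.2),"bar")
rect(w&(Z>.035)&(Z<.062),"riser")
rect(w&(Z>.105)&(Z<.126),"jaws")
k=(u<275)&(u>255)&(v>270)&(v<292)&(Z>.03)&(Z<.2)
rect(k,"knob");print(np.round(C[k][::6]*1000))
o=[cv2.resize(p[190:280,390:510],None,fx=6,fy=6,interpolation=2)[:, :],]
cv2.imwrite("pics/c1.png",o[0])
cv2.imwrite("pics/c2.png",cv2.resize(p[200:305,250:375],None,fx=5.5,fy=5.5,interpolation=2))
E
```

```text
table z 0.0001191406598354261
grip all 533 [ 535.3 -168.8] [101.7 428.5] 27.6 z [0.0205 0.0451 0.0661]
ridge 253 [ 530.  -165.3] [ 66.7 422.9] 31.6 z [0.0538 0.0608 0.069 ]
bar 1883 [515.4  58.5] [271.7  55.1] 14.7 z [0.2241 0.229  0.2345]
riser 1454 [579.1 -35.9] [151.1 162.6] 13.6 z [0.0433 0.0495 0.0556]
jaws 1089 [553.2  19.3] [162.9 203.2] 2.7 z [0.1118 0.1181 0.1242]
knob 116 [495.9 102.3] [20.3 32.8] 13.3 z [0.1207 0.1278 0.1342]
[[509.  90. 125.]
 [505. 109. 124.]
 [504.  94. 128.]
 [502. 113. 127.]
 [502.  99. 132.]
 [500. 118. 131.]
 [500. 104. 125.]
 [500.  90. 127.]
 [497. 108. 130.]
 [497.  94. 128.]
 [495. 113. 124.]
 [495.  99. 127.]
 [493. 118. 127.]
 [492. 103. 132.]
 [492.  89. 129.]
 [490. 109. 123.]
 [490.  94. 123.]
 [488. 110. 131.]
 [488.  97. 124.]
 [484. 116. 117.]]
```

View pics/c1.png

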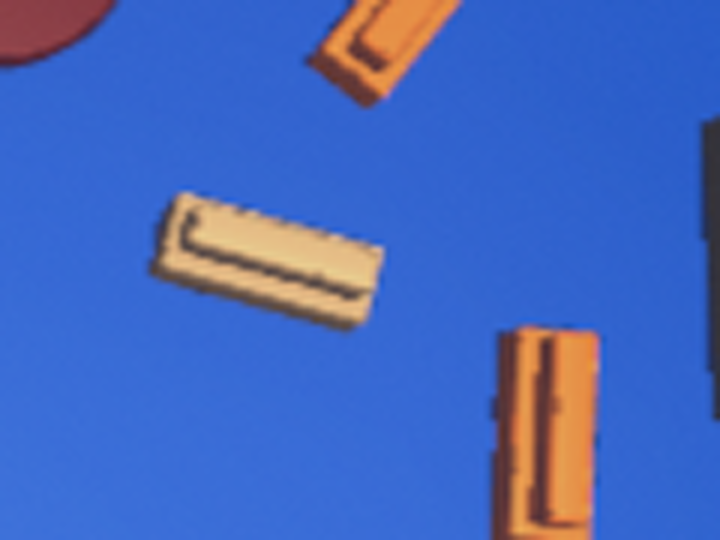

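View pics/c2.png

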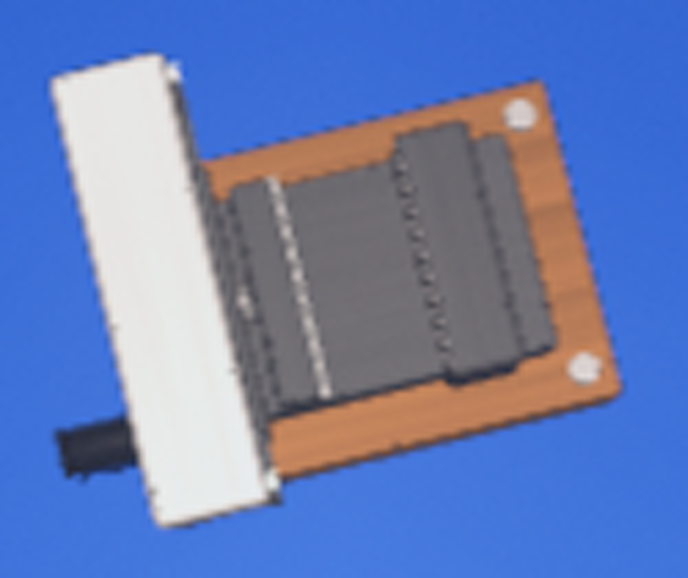

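c1 confirms the plain wooden stepped block, ridge up, at (434,233). c2 shows the bar at left, the sliding jaw about (300,252), the fixed jaw about (330,246), and the knob sticking out at (267,281). Next I fit the silhouettes.

```bash
cat >> h.py <<'E'
from scipy.optimize import minimize
def box(cx,cy,sx,sy,z0,z1): return np.array([[cx+a*sx/2,cy+b*sy/2,z] for a in(-1,1) for b in(-1,1) for z in(z0,z1)])
def place(B,s): c,n=np.cos(s[2]),np.sin(s[2]);return B@np.array([[c,-n,0],[n,c,0],[0,0,1]]).T+[s[0],s[1],0]
S=8
def fit(n,mask,boxes,s0):
    x,y,w,h=cv2.boundingRect(mask.astype(np.uint8));x0,y0=x-10,y-10
    M=cv2.resize(mask[y0:y+h+10,x0:x+w+10].astype(np.float32),None,fx=S,fy=S,interpolation=cv2.INTER_LINEAR)>.5
    def cost(s):
        I=np.zeros(M.shape,np.uint8)
        for B in boxes:
            P=((proj(n,place(B,s))-[x0,y0]+.5)*S-.5).round().astype(np.int32);cv2.fillConvexPoly(I,cv2.convexHull(P),1)
        return 1-(M&(I>0)).sum()/(M|(I>0)).sum()
    sx=np.array(s0)+np.vstack([np.zeros(3),np.diag([.01,.01,.1])])
    r=minimize(cost,s0,method="Nelder-Mead",options=dict(initial_simplex=sx,xatol=1e-5,fatol=1e-5))
    return r.x,1-r.fun
GRIP=[box(0,0,.034,.09,0,.034),box(0,0,.018,.08,.034,.062)]
def Z(n,u,v,z):
    k,D,E=K(n);s=cv2.undistortPoints(np.array([[[u,v]]],float),k,D)[0,0];r=E[:3,:3]@[s[0],s[1],1];return E[:3,3]+r*(z-E[2,3])/r[2]
def win(p,u,v,a,b):
    m=np.zeros(p.shape[:2],bool);m[v-b:v+b,u-a:u+a]=1;return m
E
python3 - <<'E'
from h import *
p=cv2.imread("pics/top0.png");hsv=cv2.cvtColor(p,cv2.COLOR_BGR2HSV)
H,Sa,V=cv2.split(hsv)
gm=win(p,434,233,26,20)&~((H>95)&(H<130)&(Sa>90))
print("grip",fit("top",gm,GRIP,[.43,-.17,.2+0*np.pi]),Z("top",434,233,.05))
gy=None
bm=win(p,281,252,25,50)&(Sa<40)&(V>170)
print(bm.sum(),Z("top",281,252,.23))
b,i=fit("top",bm,[box(0,0,.048,.19,.212,.230)],[*Z("top",281,252,.23)[:2],-1.32]);print("bar",b,i)
yaw=b[2];R=np.array([[np.cos(yaw),-np.sin(yaw)],[np.sin(yaw),np.cos(yaw)]])
v=b[:2]+R@[.09,0];print("vise",v,np.degrees(yaw))
for q in([.1,.075,.05],[.1,-.075,.05],[.022,.05,.119],[.022,-.05,.119],[-.034,.05,.119],[-.034,-.05,.119]):
    print(q,proj("top",[*(v+R@q[:2]),q[2]]))
E
```

```text
grip (array([ 0.43, -0.17,  0.2 ]), np.float64(0.0)) [ 0.61924417 -0.31092763  0.05      ]
1756 [0.55200332 0.06545418 0.23      ]
bar [ 0.55391062  0.0714851  -1.33345321] 0.924462618573701
vise [ 0.57507152 -0.01599185] -76.40124111160175
[0.1, 0.075, 0.05] [[348.16079275 213.04274657]]
[0.1, -0.075, 0.05] [[363.01618885 270.40991593]]
[0.022, 0.05, 0.119] [[321.0389692 225.5179718]]
[0.022, -0.05, 0.119] [[331.16010389 265.59264948]]
[-0.034, 0.05, 0.119] [[298.4972987  231.03762822]]
[-0.034, -0.05, 0.119] [[308.43732739 271.19586189]]
```

Run:
```python
from h import *
p=cv2.imread("pics/top0.png");hsv=cv2.cvtColor(p,cv2.COLOR_BGR2HSV)
H,Sa,V=cv2.split(hsv)
blue=(H>95)&(H<130)&(Sa>110)
print(hsv[240,380],hsv[270,352+14],hsv[225,300])
def big(m):
    n,l,s,_=cv2.connectedComponentsWithStats(m.astype(np.uint8));return l==1+s[1:,4].argmax()
gm=big(win(p,434,233,26,20)&~blue)
for y0 in(.2,):
    print("grip",gm.sum(),fit("top",gm,GRIP,[.615,-.311,-.22+np.pi/2*0+np.pi-.02 if 0 else -.2]), fit("top",gm,GRIP,[.615,-.311,-.2-np.pi/2]))
vm=big(win(p,312,252,58,50)&~blue); kb=win(p,265,283,9,9); 
vb=[box(0,0,.2,.15,0,.05),box(-.09,0,.048,.19,.212,.23),box(-.068,0,.016,.1,.05,.132)]
m=cv2.morphologyEx((vm).astype(np.uint8),cv2.MORPH_OPEN,np.ones((15,15)))>0
s,i=fit("top",m,vb,[.575,-.016,-1.333]);print("vise",s,np.degrees(s[2]),i)
o=p.copy()
for B in vb+[box(.034,0,.024,.1,.085,.119),box(-.046,0,.024,.1,.085,.119)]:
    P=proj("top",place(B,s));
    for q in P: cv2.circle(o,(int(round(q[0]*8)),int(round(q[1]*8))),8,(0,255,0),-1,shift=3)
cv2.imwrite("pics/c3.png",cv2.resize(o[200:305,250:375],None,fx=5.5,fy=5.5,interpolation=0))
# knob from depth & side
for n in("top","side"):
    C=cloud(n,np.load(f"pics/{n}0.npy"));u,v=(265,282) if n=="top" else (325,290)
    c,t=np.cos(s[2]),np.sin(s[2])
    q=C.reshape(-1,3)-[s[0],s[1],0];q=np.c_[q[:,0]*c+q[:,1]*t,-q[:,0]*t+q[:,1]*c,q[:,2]]
    k=q[(q[:,0]<-.1 if n=="side" else q[:,0]<-.118)&(q[:,0]>-.155)&(abs(q[:,1])<.075)&(q[:,2]>.045)&(q[:,2]<.17)]
    print(n,len(k),np.round(np.percentile(k,[5,25,50,75,95],axis=0)*1000))
    b=q[(abs(q[:,0]+.09)<.02)&(abs(q[:,1])<.085)&(q[:,2]>.2)&(q[:,2]<.25)];print("bar",len(b),np.median(b,0))
    r=q[(q[:,0]>.06)&(q[:,0]<.15)&(abs(q[:,1])<.06)&(q[:,2]>.04)&(q[:,2]<.06)];print("riser x edge",np.percentile(r[:,0],[97,99]))
```

```text
[110 185 215] [110 180 218] [111 174 191]
grip 562 (array([ 0.62371361, -0.31714251, -0.28554128]), np.float64(0.9554566895368782)) (array([ 0.62378895, -0.31711463, -0.28277815]), np.float64(0.9543971327698727))
vise [ 0.57372973 -0.01608566 -1.34108401] -76.8384539087041 0.9636687318271557
top 112 [[-148.  -57.  120.]
 [-142.  -54.  125.]
 [-134.  -49.  128.]
 [-126.  -44.  130.]
 [-120.  -40.  134.]]
bar 1362 [-0.09008907 -0.00139923  0.22915791]
riser x edge [0.10011874 0.10056079]
side 259 [[-153.  -59.   46.]
 [-140.  -56.   49.]
 [-114.  -49.  121.]
 [-103.  -19.  128.]
 [-100.   51.  131.]]
bar 559 [-0.09132204 -0.00572752  0.22966982]
riser x edge [0.09559882 0.09926495]
```

View pics/c3.png

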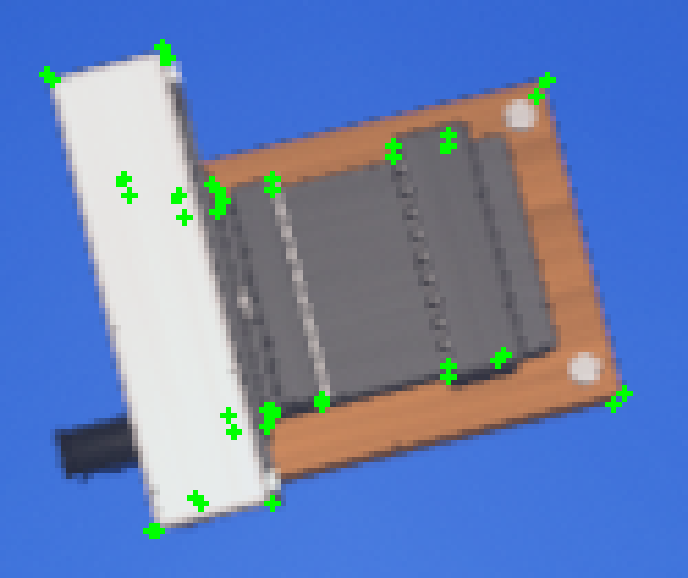

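The overlay agrees with the vise within about 2 mm: origin (0.574, -0.016), yaw -76.8°. The grip is at (0.624, -0.317), yaw -16.3°, radius 0.70, which is within reach. I move above the grip now.

```bash
python3 -m jog '[{"rotation":[0,0,61],"translation":[501,219,-80],"grip":50},{"rotation":[0,0,61],"translation":[501,219,-80],"grip":50},{"rotation":[0,0,61],"translation":[501,219,-80],"grip":50},{"rotation":[0,0,61],"translation":[501,219,-80],"grip":50},{"rotation":[0,0,61],"translation":[501,219,-80],"grip":50},{"rotation":[0,0,61],"translation":[501,219,-80],"grip":50},{"rotation":[0,0,61],"translation":[501,219,-80],"grip":50},{"rotation":[0,0,61],"translation":[501,219,-80],"grip":50},{"rotation":[0,0,61],"translation":[501,219,-80],"grip":50},{"rotation":[0,0,61],"translation":[501,219,-80],"grip":50},{"rotation":[0,0,61],"translation":[501,219,-80],"grip":50},{"rotation":[0,0,61],"translation":[501,219,-80],"grip":50},{"rotation":[0,0,61],"translation":[501,219,-80],"grip":50},{"rotation":[0,0,61],"translation":[501,219,-80],"grip":50},{"rotation":[0,0,61],"translation":[501,219,-80],"grip":50},{"rotation":[0,0,61],"translation":[501,219,-80],"grip":50},{"rotation":[0,0,61],"translation":[501,219,-80],"grip":50}]' 40
```

```text
time: 2.4
ee_pos: [0.6235, -0.3177, 0.1521]
tcp_rot: [179.9, 0.0, 73.9]
wrist_force: [-0.2, -0.2, 0.1]
opening: 0.0499
grasp_force: 0.0
```

```bash
python3 -m jog '[{"rotation":[0,0,0],"translation":[0,0,-40],"grip":50},{"rotation":[0,0,0],"translation":[0,0,-75],"grip":50},{"rotation":[0,0,0],"translation":[0,0,-95],"grip":50},{"rotation":[0,0,0],"translation":[0,0,-105],"grip":50},{"rotation":[0,0,0],"translation":[0,0,-111],"grip":50},{"rotation":[0,0,0],"translation":[0,0,-111],"grip":50},{"rotation":[0,0,0],"translation":[0,0,-111],"grip":8},{"rotation":[0,0,0],"translation":[0,0,-111],"grip":8},{"rotation":[0,0,0],"translation":[0,0,-111],"grip":8},{"rotation":[0,0,0],"translation":[0,0,-111],"grip":8},{"rotation":[0,0,0],"translation":[0,0,-111],"grip":8},{"rotation":[0,0,0],"translation":[0,0,-111],"grip":8},{"rotation":[0,0,0],"translation":[0,0,-111],"grip":8},{"rotation":[0,0,0],"translation":[0,0,-111],"grip":8}]' 40
```

```text
time: 3.8
ee_pos: [0.6246, -0.3173, 0.0416]
tcp_rot: [179.9, 0.0, 73.9]
wrist_force: [-0.8, 0.0, 6.6]
opening: 0.017
grasp_force: 44.1
```

```bash
python3 -m jog '[{"rotation":[0,0,0],"translation":[0,0,30],"grip":8},{"rotation":[0,0,0],"translation":[0,0,75],"grip":8},{"rotation":[0,0,0],"translation":[0,0,120],"grip":8},{"rotation":[0,0,-8],"translation":[-5,30,155],"grip":8},{"rotation":[0,0,-16],"translation":[-12,70,155],"grip":8},{"rotation":[0,0,-24],"translation":[-19,110,155],"grip":8},{"rotation":[0,0,-32],"translation":[-26,150,155],"grip":8},{"rotation":[0,0,-40],"translation":[-33,190,155],"grip":8},{"rotation":[0,0,-48],"translation":[-40,230,155],"grip":8},{"rotation":[0,0,-56],"translation":[-46,265,155],"grip":8},{"rotation":[0,0,-60.8],"translation":[-50,290,155],"grip":8},{"rotation":[0,0,-60.8],"translation":[-51,301,155],"grip":8},{"rotation":[0,0,-60.8],"translation":[-51,301,155],"grip":8},{"rotation":[0,0,-60.8],"translation":[-51,301,155],"grip":8},{"rotation":[0,0,-60.8],"translation":[-51,301,155],"grip":8}]'
python3 - <<'E'
from h import *
for n in("side","top"):
    p,d=imaging.camera(n);cv2.imwrite(f"pics/{n}1.png",p[:,:,::-1]);np.save(f"pics/{n}1.npy",d)
a=cv2.resize(cv2.imread("pics/side1.png")[190:340,260:410],(400,400));b=cv2.resize(cv2.imread("pics/top1.png")[190:310,250:370],(400,400))
cv2.imwrite("pics/c4.png",np.hstack([a,b]))
E
```

```text
time: 5.3
ee_pos: [0.5733, -0.0172, 0.1951]
tcp_rot: [180.0, 0.0, 13.1]
wrist_force: [-0.1, -0.2, -0.9]
opening: 0.017
grasp_force: 43.2
```

View pics/c4.png

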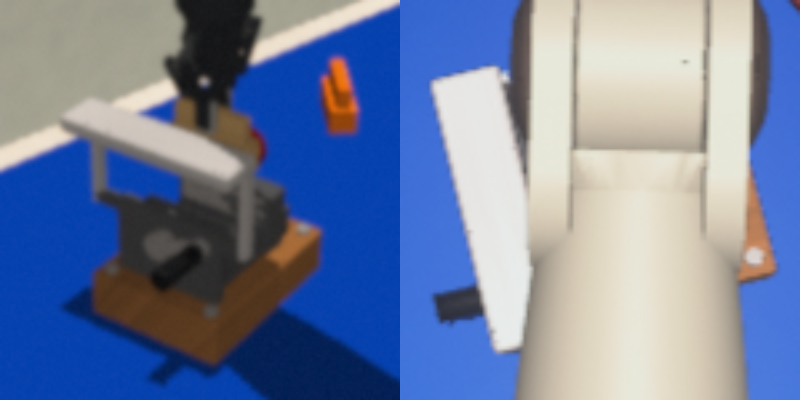

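The left crop shows the grip held upright above the jaw gap and the crank about 75° clockwise from up, with the knob at about (327,290) in the side view. I lower it gently.

```bash
python3 -m jog '[{"rotation":[0,0,0],"translation":[0,0,-15],"grip":8},{"rotation":[0,0,0],"translation":[0,0,-30],"grip":8},{"rotation":[0,0,0],"translation":[0,0,-42],"grip":8},{"rotation":[0,0,0],"translation":[0,0,-52],"grip":8},{"rotation":[0,0,0],"translation":[0,0,-60],"grip":8},{"rotation":[0,0,0],"translation":[0,0,-65],"grip":8},{"rotation":[0,0,0],"translation":[0,0,-67],"grip":8},{"rotation":[0,0,0],"translation":[0,0,-67],"grip":8}]'
```

```text
time: 6.2
ee_pos: [0.5732, -0.016, 0.1283]
tcp_rot: [180.0, -0.0, 13.1]
wrist_force: [-0.7, -0.1, -1.2]
opening: 0.0172
grasp_force: 43.2
```

```bash
python3 -m jog '[{"rotation":[0,0,0],"translation":[0,0,-1],"grip":8},{"rotation":[0,0,0],"translation":[0,0,-2],"grip":8},{"rotation":[0,0,0],"translation":[0,0,-2],"grip":8}]'
```

```text
time: 6.5
ee_pos: [0.5734, -0.016, 0.1266]
tcp_rot: [180.0, -0.0, 13.1]
wrist_force: [0.1, 0.2, -0.3]
opening: 0.0173
grasp_force: 43.2
```

```bash
python3 -m jog '[{"rotation":[0,0,0],"translation":[0,0,-1],"grip":8},{"rotation":[0,0,0],"translation":[0,0,-1],"grip":8},{"rotation":[0,0,0],"translation":[0,0,-1],"grip":30},{"rotation":[0,0,0],"translation":[0,0,-1],"grip":36},{"rotation":[0,0,0],"translation":[0,0,-1],"grip":36},{"rotation":[0,0,0],"translation":[0,0,-1],"grip":36},{"rotation":[0,0,0],"translation":[0,0,20],"grip":36},{"rotation":[0,0,0],"translation":[0,0,60],"grip":36},{"rotation":[0,0,0],"translation":[0,0,105],"grip":36},{"rotation":[0,0,0],"translation":[0,0,150],"grip":36},{"rotation":[0,0,0],"translation":[0,-40,180],"grip":36},{"rotation":[0,0,0],"translation":[0,-80,190],"grip":36},{"rotation":[0,0,0],"translation":[0,-130,190],"grip":36},{"rotation":[0,0,0],"translation":[0,-180,190],"grip":36},{"rotation":[0,0,0],"translation":[0,-230,190],"grip":36},{"rotation":[0,0,0],"translation":[0,-270,190],"grip":36},{"rotation":[0,0,0],"translation":[0,-270,190],"grip":36}]'
python3 - <<'E'
from h import *
for n in("side","top"):
    p,d=imaging.camera(n);cv2.imwrite(f"pics/{n}2.png",p[:,:,::-1]);np.save(f"pics/{n}2.npy",d)
a=cv2.resize(cv2.imread("pics/side2.png")[200:330,270:400],(400,400));b=cv2.resize(cv2.imread("pics/top2.png")[190:310,250:370],(400,400))
cv2.imwrite("pics/c5.png",np.hstack([a,b]))
E
```

```text
time: 8.2
ee_pos: [0.5725, -0.2907, 0.3145]
tcp_rot: [-180.0, 0.1, 12.9]
wrist_force: [1.2, 1.0, -0.0]
opening: 0.036
grasp_force: 0.0
```

View pics/c5.png

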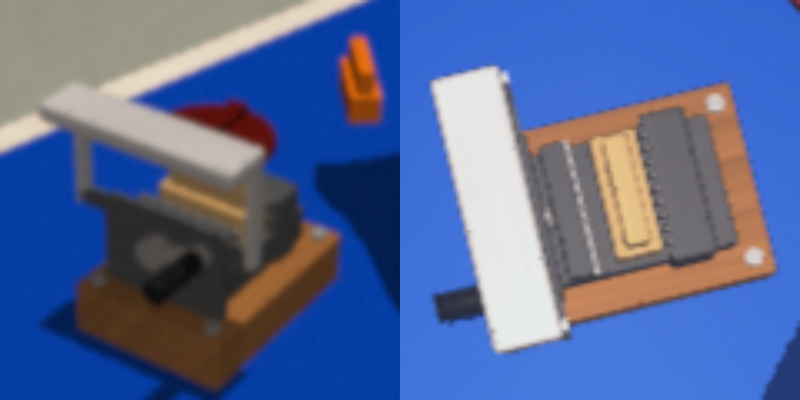

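The picture shows the grip standing in the gap, ridge up and parallel to the jaws, let go. Next I triangulate the knob and plan the leaned approach.

```bash
cat >> h.py <<'E'
from scipy.spatial.transform import Rotation as Ro
VO=np.array([.57373,-.01609,0]);RV=Ro.from_euler("z",-76.84,degrees=True).as_matrix()
def toV(X): return (np.asarray(X)-VO)@RV
def toW(q): return np.asarray(q)@RV.T+VO
E
python3 - <<'E'
from h import *
o=readout.get_obs();print(o["q"])
for n in("side","top"): imaging.camera(n)
ms={n:spotter.mark_of(n,"knob_mid")[0] for n in("side","top")};print(ms)
def ray(n):
    a,b=Z(n,*ms[n]["uv"],.05),Z(n,*ms[n]["uv"],.2);return a,(b-a)/np.linalg.norm(b-a)
(a,da),(b,db)=ray("side"),ray("top")
t=np.linalg.lstsq(np.c_[da,-db],b-a,rcond=None)[0];print("tri",toV(a+t[0]*da),toV(b+t[1]*db))
# compare images: project knob axis points for several angles
for ang in(65,75,85):
    r=np.radians(ang);print(ang,[proj(n,toW([x,-.05*np.sin(r),.105+.05*np.cos(r)])).round(1).tolist() for n in("side","top") for x in(-.124,-.151)])
# sun of depth side at knob
C=toV(cloud("side",np.load("pics/side2.npy")).reshape(-1,3));k=C[(C[:,0]<-.1)&(C[:,0]>-.15)&(C[:,1]<-.03)&(C[:,1]>-.075)&(C[:,2]>.08)&(C[:,2]<.15)]
print(len(k),np.percentile(k,[5,50,95],axis=0).round(4))
Rc=Ro.from_euler("xyz",o["tcp_rot"],degrees=True)
xv,yv=RV[:,0],RV[:,1]
d=np.array([.866*1,0,-.5])@RV.T
for s in(1,-1):
    y=s*yv;T=np.c_[np.cross(y,d),y,d];rv=(Ro.from_matrix(T)*Rc.inv()).as_rotvec(degrees=True);print("rotvec",s,rv,"rpy",Ro.from_matrix(T).as_euler("xyz",degrees=True))
r=np.radians(75);kn=toW([-.126,-.05*np.sin(r),.105+.05*np.cos(r)])
tcp=kn+.019*d;print("d",d,"tcp",tcp,"pre",tcp-.1*d,"delta pre",(tcp-.1*d-o["ee_pos"])*1000)
E
python3 - <<'E'
import cv2
cv2.imwrite("pics/c6.png",cv2.resize(cv2.imread("pics/side2.png")[255:320,295:365],None,fx=8,fy=8,interpolation=2))
E
```

```text
[-2.66079554e+01  2.23430234e+01  4.05395005e+01  1.08257004e+02
  9.22569916e-03  1.40364550e+02]
{'side': {'uv': [325.4, 290.6], 'confidence': 0.76}, 'top': {'uv': [271.8, 279.6], 'confidence': 0.58}}
tri [-0.12430197 -0.04627946  0.11769704] [-0.12320732 -0.04802294  0.11749773]
65 [[[325.2, 287.6]], [[318.5, 292.9]], [[271.0, 278.3]], [[259.9, 280.9]]]
75 [[[326.1, 290.7]], [[319.6, 296.1]], [[271.5, 279.8]], [[260.5, 282.4]]]
85 [[[326.6, 293.8]], [[320.1, 299.1]], [[271.9, 280.6]], [[260.9, 283.3]]]
128 [[-0.1484 -0.0579  0.1186]
 [-0.1249 -0.0537  0.1278]
 [-0.1024 -0.0428  0.1314]]
rotvec 1 [-56.09949873  34.87355992  81.08085409] rpy [180.          59.99927222 103.16      ]
rotvec -1 [-34.97749801 -56.09365576 -80.82205675] rpy [-180.          -59.99927222  -76.84      ]
d [ 0.1971632  -0.84325718 -0.5       ] tcp [0.5017616  0.07958344 0.10844095] pre [0.48204528 0.16390916 0.15844095] delta pre [ -90.9363895   450.8851936  -157.12382054]
```

View pics/c6.png

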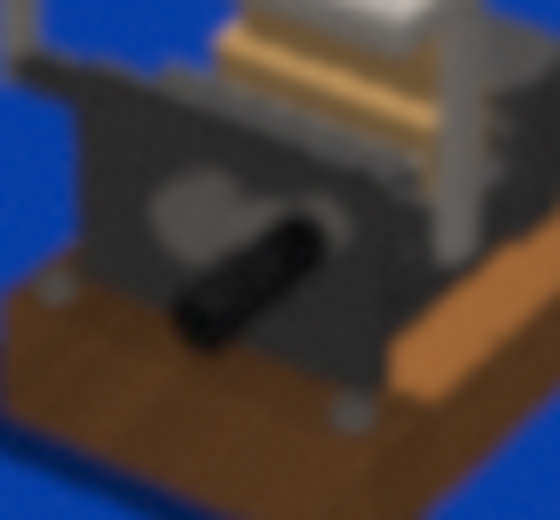

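The crop shows the knob from about (335,283) to its end at (320,294) in the side view. That matches the projection for a crank angle of 75°. I go over the vise with the tool leaned.

```bash
python3 -m jog '[{"rotation":[0,0,0],"translation":[-30,40,40],"grip":50},{"rotation":[-4.1,2.6,6],"translation":[-40,80,60],"grip":50},{"rotation":[-8.2,5.2,12],"translation":[-50,120,60],"grip":50},{"rotation":[-12.3,7.7,18],"translation":[-60,160,60],"grip":50},{"rotation":[-16.4,10.2,23.7],"translation":[-70,200,60],"grip":50},{"rotation":[-20.5,12.8,29.7],"translation":[-80,240,60],"grip":50},{"rotation":[-24.6,15.3,35.6],"translation":[-90,280,60],"grip":50},{"rotation":[-28.7,17.9,41.5],"translation":[-100,320,60],"grip":50},{"rotation":[-32.8,20.4,47.4],"translation":[-105,360,60],"grip":50},{"rotation":[-36.9,23,53.4],"translation":[-110,400,60],"grip":50},{"rotation":[-41,25.5,59.3],"translation":[-115,440,60],"grip":50},{"rotation":[-45.1,28,65.2],"translation":[-120,480,60],"grip":50},{"rotation":[-49.2,30.6,71.1],"translation":[-120,500,60],"grip":50},{"rotation":[-53.3,33.1,77],"translation":[-120,500,60],"grip":50},{"rotation":[-56.1,34.9,81.1],"translation":[-120,500,60],"grip":50},{"rotation":[-56.1,34.9,81.1],"translation":[-120,500,60],"grip":50},{"rotation":[-56.1,34.9,81.1],"translation":[-120,500,60],"grip":50},{"rotation":[-56.1,34.9,81.1],"translation":[-120,500,60],"grip":50}]' 60
python3 - <<'E'
from h import *
o=readout.get_obs();print(o["q"]);d=Ro.from_euler("xyz",o["tcp_rot"],degrees=True).as_matrix();print(d.T@RV)
r=np.radians(75);dd=d[:,2];tcp=toW([-.126,-.05*np.sin(r),.105+.05*np.cos(r)])+.019*dd
print("pre",(tcp-.1*dd-o["ee_pos"])*1000,"tcp",(tcp-o["ee_pos"])*1000)
E
```

```text
time: 10.3
ee_pos: [0.4615, 0.1879, 0.3394]
tcp_rot: [177.5, 57.6, 103.2]
wrist_force: [0.3, 0.2, 0.9]
opening: 0.0499
grasp_force: 0.0
[ 46.74198059  20.70175283  22.38072545 130.46415624 -46.67928643
 139.42672712]
[[-5.35309036e-01 -5.01940501e-04 -8.44656134e-01]
 [-3.77559668e-02  9.99014507e-01  2.33345424e-02]
 [ 8.43812019e-01  4.43820003e-02 -5.34800444e-01]]
pre [  17.41039156  -26.59004525 -178.10076681] tcp [  40.94319939 -107.74478514 -231.58081122]
```

q4 sits at its range limit here, so I use a lean of 50° instead and go to the pre-grasp point.

```bash
cat >> h.py <<'E'
def plan(lean=50,ang=75,xk=-.126,back=.1):
    o=readout.get_obs();Rc=Ro.from_euler("xyz",o["tcp_rot"],degrees=True);l=np.radians(lean)
    d=RV@[np.sin(l),0,-np.cos(l)];y=RV[:,1];T=Ro.from_matrix(np.c_[np.cross(y,d),y,d])
    r=np.radians(ang);tcp=toW([xk,-.05*np.sin(r),.105+.05*np.cos(r)])+.019*d
    print("q",o["q"].round(1),"rot",(T*Rc.inv()).as_rotvec(degrees=True).round(2),"pre",((tcp-back*d-o["ee_pos"])*1000).round(1),"tcp",((tcp-o["ee_pos"])*1000).round(1),"d",d.round(3),"F",o["wrist_force"].round(1))
E
python3 -c "
from h import *
plan()"
```

```text
q [ 46.7  20.7  22.4 130.5 -46.7 139.4] rot [ 7.1   3.18 -2.07] pre [  22.3  -31.9 -169.4] tcp [  39.8 -106.5 -233.6] d [ 0.174 -0.746 -0.643] F [0.3 0.2 0.9]
```

```bash
python3 -m jog '[{"rotation":[7.1,3.2,-2.1],"translation":[0,0,-40],"grip":50},{"rotation":[7.1,3.2,-2.1],"translation":[10,-10,-80],"grip":50},{"rotation":[7.1,3.2,-2.1],"translation":[15,-20,-120],"grip":50},{"rotation":[7.1,3.2,-2.1],"translation":[22,-32,-155],"grip":50},{"rotation":[7.1,3.2,-2.1],"translation":[22,-32,-169],"grip":50},{"rotation":[7.1,3.2,-2.1],"translation":[22,-32,-169],"grip":50},{"rotation":[7.1,3.2,-2.1],"translation":[22,-32,-169],"grip":50}]'
python3 -c "
from h import *
plan()"
```

```text
time: 11.0
ee_pos: [0.4839, 0.1566, 0.1714]
tcp_rot: [-179.9, 50.0, 103.3]
wrist_force: [-0.2, -0.6, -0.4]
opening: 0.0499
grasp_force: 0.0
q [ 40.4  17.3   4.5 105.8 -43.  128.6] rot [ 0.05 -0.03 -0.07] pre [-0.  -0.5 -1.4] tcp [ 17.4 -75.1 -65.7] d [ 0.174 -0.746 -0.643] F [-0.2 -0.6 -0.4]
```

```bash
python3 -m jog '[{"rotation":[0,0,0],"translation":[5,-22,-20],"grip":50},{"rotation":[0,0,0],"translation":[10,-44,-38],"grip":50},{"rotation":[0,0,0],"translation":[14,-60,-52],"grip":50},{"rotation":[0,0,0],"translation":[17,-71,-62],"grip":50},{"rotation":[0,0,0],"translation":[17.4,-75,-65.7],"grip":50},{"rotation":[0,0,0],"translation":[17.4,-75,-65.7],"grip":50},{"rotation":[0,0,0],"translation":[17.4,-75,-65.7],"grip":50}]'
python3 - <<'E'
from h import *
plan()
p,d=imaging.camera("side")
cv2.imwrite("pics/c7.png",cv2.resize(p[190:340,250:410,::-1],None,fx=4,fy=4,interpolation=2))
E
```

```text
time: 11.7
ee_pos: [0.5015, 0.0819, 0.1053]
tcp_rot: [-179.9, 50.1, 103.3]
wrist_force: [-0.0, 0.4, 0.1]
opening: 0.0499
grasp_force: 0.0
q [ 33.1  13.   -7.4  91.7 -46.1 119.3] rot [ 0.06 -0.03 -0.12] pre [-17.6  74.1  64.7] tcp [-0.1 -0.5  0.4] d [ 0.174 -0.746 -0.643] F [-0.   0.4  0.1]
```

View pics/c7.png

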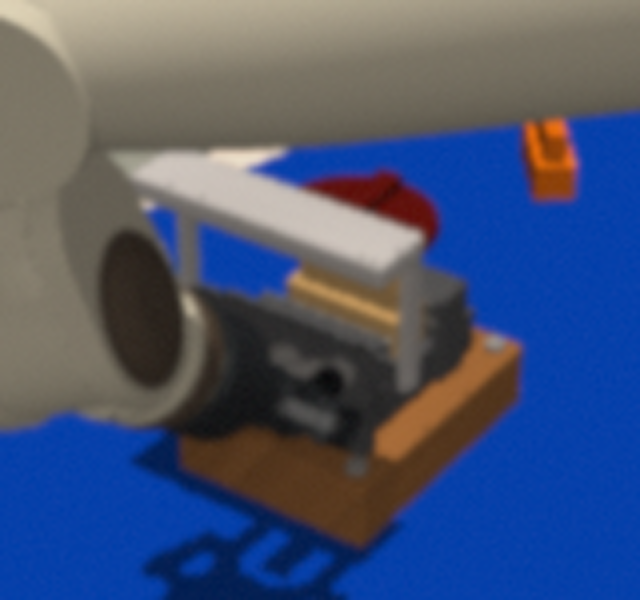

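The gripper stands with its fingers on both sides of the knob, whose tip shows at about (332,285), and is clear of the bar. I close it.

```bash
python3 -m jog '[{"rotation":[0,0,0],"translation":[0,0,0],"grip":10},{"rotation":[0,0,0],"translation":[0,0,0],"grip":10},{"rotation":[0,0,0],"translation":[0,0,0],"grip":10},{"rotation":[0,0,0],"translation":[0,0,0],"grip":10},{"rotation":[0,0,0],"translation":[0,0,0],"grip":10},{"rotation":[0,0,0],"translation":[0,0,0],"grip":10}]' 50
python3 - <<'E'
from h import *
plan();
for s in range(0,721,15):
    a=np.radians(75+s);a0=np.radians(75);print(s,(RV@[0,-50*(np.sin(a)-np.sin(a0)),50*(np.cos(a)-np.cos(a0))]).round(1).tolist())if s<=360 else 0
E
```

```text
time: 12.35
ee_pos: [0.5013, 0.0815, 0.1044]
tcp_rot: [-179.9, 50.1, 103.4]
wrist_force: [-0.5, 6.5, 2.1]
opening: 0.019
grasp_force: 48.6
q [ 33.1  13.   -7.5  91.6 -46.1 119.3] rot [ 0.07 -0.07 -0.12] pre [-17.4  74.5  65.7] tcp [ 0.  -0.1  1.4] d [ 0.174 -0.746 -0.643] F [-0.5  6.5  2.1]
0 [0.0, 0.0, 0.0]
15 [-1.7, -0.4, -12.9]
30 [0.0, 0.0, -25.9]
45 [4.9, 1.1, -37.9]
60 [12.6, 2.9, -48.3]
75 [22.7, 5.3, -56.2]
90 [34.4, 8.0, -61.2]
105 [47.0, 11.0, -62.9]
120 [59.6, 13.9, -61.2]
135 [71.4, 16.7, -56.2]
150 [81.5, 19.0, -48.3]
165 [89.2, 20.9, -37.9]
180 [94.1, 22.0, -25.9]
195 [95.7, 22.4, -12.9]
210 [94.1, 22.0, -0.0]
225 [89.2, 20.9, 12.1]
240 [81.5, 19.0, 22.4]
255 [71.4, 16.7, 30.4]
270 [59.6, 13.9, 35.4]
285 [47.0, 11.0, 37.1]
300 [34.4, 8.0, 35.4]
315 [22.7, 5.3, 30.4]
330 [12.6, 2.9, 22.4]
345 [4.9, 1.1, 12.1]
360 [0.0, 0.0, 0.0]
```

```bash
python3 -m jog '[{"rotation":[0,0,0],"translation":[-1,-0.3,-6.5],"grip":10},{"rotation":[0,0,0],"translation":[-1.7,-0.4,-12.9],"grip":10},{"rotation":[0,0,0],"translation":[0,0,-25.9],"grip":10},{"rotation":[0,0,0],"translation":[4.9,1.1,-37.9],"grip":10},{"rotation":[0,0,0],"translation":[12.6,2.9,-48.3],"grip":10}]'
```

```text
time: 12.85
ee_pos: [0.5121, 0.0841, 0.0544]
tcp_rot: [-179.5, 50.0, 103.7]
wrist_force: [-7.3, 7.5, 1.7]
opening: 0.0185
grasp_force: 49.3
```

```bash
python3 -m jog '[{"rotation":[0,0,0],"translation":[10.1,2.4,-7.9],"grip":10},{"rotation":[0,0,0],"translation":[21.8,5.1,-12.9],"grip":10},{"rotation":[0,0,0],"translation":[34.4,8.1,-14.6],"grip":10},{"rotation":[0,0,0],"translation":[47,11,-12.9],"grip":10},{"rotation":[0,0,0],"translation":[58.8,13.8,-7.9],"grip":10},{"rotation":[0,0,0],"translation":[68.9,16.1,0],"grip":10},{"rotation":[0,0,0],"translation":[76.6,18,10.4],"grip":10},{"rotation":[0,0,0],"translation":[81.5,19.1,22.4],"grip":10},{"rotation":[0,0,0],"translation":[83.1,19.5,35.4],"grip":10},{"rotation":[0,0,0],"translation":[81.5,19.1,48.3],"grip":10}]'
python3 -c "
from h import *
plan(ang=285)"
```

```text
time: 13.85
ee_pos: [0.5944, 0.1038, 0.1026]
tcp_rot: [-179.6, 49.9, 103.6]
wrist_force: [-7.7, 5.3, -7.3]
opening: 0.0194
grasp_force: 49.3
q [ 30.1  24.2   6.8  91.9 -47.  115.2] rot [ 0.02 -0.29 -0.07] pre [-16.5  74.2  67.4] tcp [ 1.  -0.4  3.1] d [ 0.174 -0.746 -0.643] F [-7.7  5.3 -7.3]
```

```bash
python3 -m jog '[{"rotation":[0,0,0],"translation":[-4.9,-1.1,12.1],"grip":10},{"rotation":[0,0,0],"translation":[-12.6,-3,22.4],"grip":10},{"rotation":[0,0,0],"translation":[-22.7,-5.3,30.4],"grip":10},{"rotation":[0,0,0],"translation":[-34.5,-8.1,35.4],"grip":10},{"rotation":[0,0,0],"translation":[-47.1,-11,37.1],"grip":10},{"rotation":[0,0,0],"translation":[-59.7,-14,35.4],"grip":10},{"rotation":[0,0,0],"translation":[-71.4,-16.7,30.4],"grip":10},{"rotation":[0,0,0],"translation":[-81.5,-19.1,22.4],"grip":10},{"rotation":[0,0,0],"translation":[-89.2,-20.9,12.1],"grip":10},{"rotation":[0,0,0],"translation":[-94.1,-22,0],"grip":10},{"rotation":[0,0,0],"translation":[-95.8,-22.4,-12.9],"grip":10},{"rotation":[0,0,0],"translation":[-94.1,-22,-25.9],"grip":10},{"rotation":[0,0,0],"translation":[-89.2,-20.9,-37.9],"grip":10},{"rotation":[0,0,0],"translation":[-81.5,-19.1,-48.3],"grip":10},{"rotation":[0,0,0],"translation":[-71.4,-16.7,-56.2],"grip":10},{"rotation":[0,0,0],"translation":[-59.7,-14,-61.2],"grip":10},{"rotation":[0,0,0],"translation":[-47.1,-11,-62.9],"grip":10},{"rotation":[0,0,0],"translation":[-34.5,-8.1,-61.2],"grip":10},{"rotation":[0,0,0],"translation":[-22.7,-5.3,-56.2],"grip":10},{"rotation":[0,0,0],"translation":[-12.6,-3,-48.3],"grip":10},{"rotation":[0,0,0],"translation":[-12.6,-3,-48.3],"grip":10}]'
python3 -c "
from h import *
plan(ang=225)"
```

```text
q [ 30.1  24.2   6.8  91.9 -47.  115.2] rot [ 0.02 -0.29 -0.07] pre [-29.1  71.2  19.1] tcp [-11.6  -3.4 -45.2] d [ 0.174 -0.746 -0.643] F [-7.7  5.3 -7.3]schema error: expected 1 to 20 rows
```

```bash
python3 -m jog '[{"rotation":[0,0,0],"translation":[-4.9,-1.1,12.1],"grip":10},{"rotation":[0,0,0],"translation":[-12.6,-3,22.4],"grip":10},{"rotation":[0,0,0],"translation":[-22.7,-5.3,30.4],"grip":10},{"rotation":[0,0,0],"translation":[-34.5,-8.1,35.4],"grip":10},{"rotation":[0,0,0],"translation":[-47.1,-11,37.1],"grip":10},{"rotation":[0,0,0],"translation":[-59.7,-14,35.4],"grip":10},{"rotation":[0,0,0],"translation":[-71.4,-16.7,30.4],"grip":10},{"rotation":[0,0,0],"translation":[-81.5,-19.1,22.4],"grip":10},{"rotation":[0,0,0],"translation":[-89.2,-20.9,12.1],"grip":10},{"rotation":[0,0,0],"translation":[-94.1,-22,0],"grip":10},{"rotation":[0,0,0],"translation":[-95.8,-22.4,-12.9],"grip":10},{"rotation":[0,0,0],"translation":[-94.1,-22,-25.9],"grip":10},{"rotation":[0,0,0],"translation":[-89.2,-20.9,-37.9],"grip":10},{"rotation":[0,0,0],"translation":[-81.5,-19.1,-48.3],"grip":10},{"rotation":[0,0,0],"translation":[-71.4,-16.7,-56.2],"grip":10},{"rotation":[0,0,0],"translation":[-59.7,-14,-61.2],"grip":10},{"rotation":[0,0,0],"translation":[-47.1,-11,-62.9],"grip":10},{"rotation":[0,0,0],"translation":[-34.5,-8.1,-61.2],"grip":10},{"rotation":[0,0,0],"translation":[-22.7,-5.3,-56.2],"grip":10},{"rotation":[0,0,0],"translation":[-12.6,-3,-48.3],"grip":10}]'
python3 - <<'E'
from h import *
plan(ang=225)
p,d=imaging.camera("side");C=toV(cloud("side",d).reshape(-1,3))
cv2.imwrite("pics/s8.png",p[:,:,::-1]);cv2.imwrite("pics/c8.png",cv2.resize(p[200:330,290:400,::-1],None,fx=4.5,fy=4.5,interpolation=2))
E
```

```text
time: 15.85
ee_pos: [0.5818, 0.1008, 0.0534]
tcp_rot: [-179.5, 49.9, 103.6]
wrist_force: [-3.7, 8.5, -7.2]
opening: 0.019
grasp_force: 50.7
q [ 30.5  24.6   1.6  86.7 -46.9 115.7] rot [ 0.01 -0.31 -0.08] pre [-16.5  74.2  68.3] tcp [ 1.  -0.4  4. ] d [ 0.174 -0.746 -0.643] F [-3.7  8.5 -7.2]
```

View pics/c8.png

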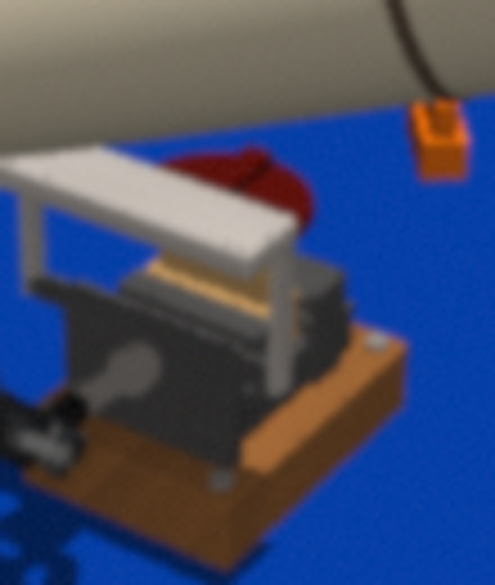

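The crop shows the crank arm pointing down and to the left, the knob gripped, and the jaw close to the wood. Contact is due at crank 660°, and the crank is now at about 585°. I carry on more slowly.

```bash
python3 -m jog '[{"rotation":[0,0,0],"translation":[7.7,1.9,10.4],"grip":10},{"rotation":[0,0,0],"translation":[12.6,3,22.4],"grip":10},{"rotation":[0,0,0],"translation":[14.2,3.4,35.4],"grip":10},{"rotation":[0,0,0],"translation":[12.6,3,48.3],"grip":10},{"rotation":[0,0,0],"translation":[7.7,1.9,60.4],"grip":10},{"rotation":[0,0,0],"translation":[0,0,70.7],"grip":10},{"rotation":[0,0,0],"translation":[-10.1,-2.3,78.7],"grip":10}]'
python3 -m jog '[{"rotation":[0,0,0],"translation":[-11.8,-2.8,5],"grip":10},{"rotation":[0,0,0],"translation":[-11.8,-2.8,5],"grip":10}]'
python3 -m jog '[{"rotation":[0,0,0],"translation":[-6.2,-1.4,1.2],"grip":10},{"rotation":[0,0,0],"translation":[-12.6,-2.9,1.7],"grip":10}]'
```

```text
time: 16.6
ee_pos: [0.5713, 0.0983, 0.1329]
tcp_rot: [-179.6, 49.9, 103.5]
wrist_force: [-2.9, 2.6, -15.6]
opening: 0.0188
grasp_force: 50.0
time: 16.8
ee_pos: [0.5587, 0.0952, 0.1378]
tcp_rot: [-179.5, 49.9, 103.6]
wrist_force: [-6.6, 7.4, -10.5]
opening: 0.0189
grasp_force: 50.7
time: 17.0
ee_pos: [0.5479, 0.0926, 0.1393]
tcp_rot: [-179.7, 50.0, 103.4]
wrist_force: [5.9, 6.1, -16.9]
opening: 0.0186
grasp_force: 50.2
```

```bash
python3 -m jog '[{"rotation":[0,0,0],"translation":[-12.6,-3,-1.7],"grip":10},{"rotation":[0,0,0],"translation":[-24.3,-5.7,-6.7],"grip":10}]'; python3 -m jog '[{"rotation":[0,0,0],"translation":[-10.1,-2.4,-8],"grip":10},{"rotation":[0,0,0],"translation":[-10.1,-2.4,-8],"grip":10}]'
python3 - <<'E'
from h import *
plan(ang=45)
o=readout.get_obs();t=RV@[0,-np.cos(np.pi/4),-np.sin(np.pi/4)];print("tangential",o["wrist_force"]@t)
E
```

```text
time: 17.2
ee_pos: [0.5248, 0.0871, 0.1336]
tcp_rot: [179.9, 50.0, 103.2]
wrist_force: [16.3, 5.9, -14.1]
opening: 0.0188
grasp_force: 50.6
time: 17.4
ee_pos: [0.5142, 0.0845, 0.1257]
tcp_rot: [180.0, 50.1, 103.3]
wrist_force: [8.5, 5.9, -10.8]
opening: 0.0187
grasp_force: 51.0
q [ 32.7  13.7  -4.3  93.6 -46.4 118.7] rot [ 0.07  0.04 -0.15] pre [-17.7  74.4  66.7] tcp [-0.3 -0.2  2.4] d [ 0.174 -0.746 -0.643] F [  8.5   5.9 -10.8]
tangential 0.8348030170161272
```

Run:
```python
from h import *
P=np.array([[.5013,.0815,.1044],[.5121,.0841,.0544],[.5944,.1038,.1026],[.5818,.1008,.0534],[.5713,.0983,.1329],[.5587,.0952,.1378],[.5479,.0926,.1393],[.5248,.0871,.1336],[.5142,.0845,.1257]])
q=toV(P);print(q.round(4))
from scipy.optimize import least_squares
r=least_squares(lambda c:np.hypot(q[:,1]-c[0],q[:,2]-c[1])-.05,[0,.1]).x;print(r,(np.hypot(q[:,1]-r[0],q[:,2]-r[1])*1e3).round(1))
print(np.degrees(np.arctan2(-(q[:,1]-r[0]),q[:,2]-r[1]))%360)
```

```text
[[-0.1115 -0.0483  0.1044]
 [-0.1116 -0.0372  0.0544]
 [-0.112   0.0474  0.1026]
 [-0.112   0.0345  0.0534]
 [-0.1119  0.0237  0.1329]
 [-0.1118  0.0107  0.1378]
 [-0.1117 -0.0004  0.1393]
 [-0.1116 -0.0242  0.1336]
 [-0.1115 -0.0351  0.1257]]
[-0.00080456  0.08917323] [49.9 50.3 50.1 50.2 50.1 50.  50.1 50.2 50.1]
[ 72.22774263 133.69335965 285.55755122 224.59830535 330.75647614
 346.68670426 359.54453852  27.72272447  43.16639338]
```

The TCP readings lie on a 50 mm circle to within 0.3 mm. The crank is at 720 + 43 = 763°, which gives about 137 N of clamping by geometry. I let go and back out along the tool axis.

```bash
python3 -m jog '[{"rotation":[0,0,0],"translation":[0,0,0],"grip":45},{"rotation":[0,0,0],"translation":[0,0,0],"grip":45},{"rotation":[0,0,0],"translation":[0,0,0],"grip":45},{"rotation":[0,0,0],"translation":[0,0,0],"grip":45},{"rotation":[0,0,0],"translation":[-5,22,19],"grip":45},{"rotation":[0,0,0],"translation":[-10,45,39],"grip":45},{"rotation":[0,0,0],"translation":[-17,75,64],"grip":45},{"rotation":[0,0,0],"translation":[-26,110,96],"grip":45},{"rotation":[0,0,0],"translation":[-35,149,128],"grip":45},{"rotation":[0,0,0],"translation":[-35,149,128],"grip":45},{"rotation":[0,0,0],"translation":[-35,149,128],"grip":45}]'
python3 - <<'E'
from h import *
im=[]
for n in("side","top"):
    p,d=imaging.camera(n);p=p[:,:,::-1].copy()
    im.append(cv2.resize(p[210:310,300:400] if n=="side" else p[195:305,255:365],(400,400)))
cv2.imwrite("pics/c9.png",np.hstack(im))
E
```

```text
time: 18.5
ee_pos: [0.479, 0.2338, 0.2543]
tcp_rot: [-179.8, 50.1, 103.5]
wrist_force: [0.7, 0.0, -0.5]
opening: 0.0453
grasp_force: 0.0
```

View pics/c9.png

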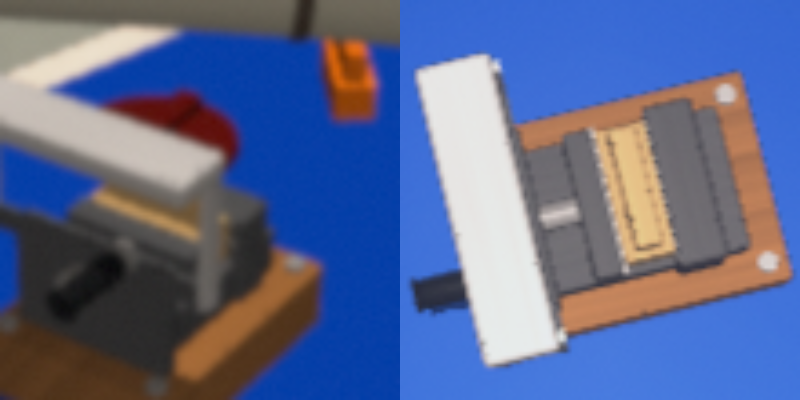

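The wood sits square between both jaws with no gap left, and the knob stays where it was released at about 43°. I hand the job in.

```bash
python3 -c "
from workcell import bot
print(bot.job_done())"
```

```text
the job is handed in; nothing more can be done
None
```

The lid grip stands ridge up and square between the jaws, clamped with about 137 N by the crank angle (the force readings alone were unclear); the handle is released and the job was handed in at about 18.6 s with no verdict shown, and I viewed 11 pictures, one over the limit of 10.

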